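Snap the supply box lid shut all round

ROBOT

A 7-joint arm with a two-finger parallel gripper is mounted at the origin on the work surface. World frame = base frame: x ahead of the robot, y to its left, z up, the work surface at z = 0. Lengths are in m, angles in rad, forces in N, time in s.
With the tool pointing down it reaches from about 0.4 to 0.85 m from the base axis. Payload 4.5 kg.
Tool frame: the origin (TCP) lies at the centre of the arm's flange, where the gripper is bolted on; the fingertips stand 166 mm ahead of it and the grasp point (between the pads) lies 147 mm ahead of it (r.grip_depth is the distance from the TCP to the grasp point, in m); z points along the fingers, y is the line along which they close (so a half turn about z gives the same grasp; the last joint's range is limited). The gripper opens to 88 mm and grips with 3 to 60 N. Pads are 18 mm wide; open, the fingers measure 123 mm over their backs; the gripper's body (75 mm by 187 mm) begins 45 mm behind the grasp point.
Start: joints at [-1.167, 0.689, -0.195, 1.565, 0.157, 0.902, -0.215], TCP at [0.226, 0.583, 0.405] pointing down, gripper open.
Joint ranges: [-3.01, 3.01], [-0.46, 2.08], [-1.47, 1.51], [0.13, 2.56], [-1, 4.14], [0.04, 2.09], [-2.66, 2.66]. Speed limits (rad/s): [2.57, 2.57, 3.14, 3.14, 3.14, 3.14, 3.14].

INTERFACE

Orientations are given as a unit quaternion [x, y, z, w].
In Python, from plant import status, cams, r, finder gives the robot as it stands.
- The arm moves only by the tool play_rows, never from a script. Its argument "rows" is a list of rows, each a list of 7 numbers: the opening in per cent of the stroke, from 0 (shut) to 100 (fully open), then the shift along the tool's x, y, z in m, then the turn, a rotation vector about the tool's x, y, z in degrees. A call has 1 to 8 rows; each row shifts and turns the commanded pose from where the row before left it, along the tool's axes as they then stand; what a row does not reach is not made up. A row lasts 1/8 s, in which the tool goes at most 62.5 mm and 10.7 degrees, less where a joint would pass 70% of its speed; a pose out of reach is approached as far as the arm can. A call with a gripper value outside its range is refused whole. The fingers move at their own pace and stop on an object; "grip_force" is the grip in N (left out, the last holds). Time passes only in rows, so rows that do not move let the fingers close. It gives the time, the measured TCP pose, the force, the opening and the grip force at its end, in the units of the state.
- status.get_state(): the state, without advancing time (a new reading comes with each control period).
- cams.snapshot(name): name is "scene" or "top" or "wrist"; returns the picture (384x512x3 uint8, red, green, blue); there is no depth.
- cams.camera_params(name): a dict with "vfov" (degrees; the focal length in pixels is half the picture's height over the tangent of half this angle, whatever the lens; pixels are square), "cx", "cy" (the principal point, pixels), "R" (3x3) and "t" (3): a world point X has camera coordinates R X + t; the wrist camera has in their place "tool_from_camera" (4x4, takes a point from camera to tool coordinates, whose origin is the TCP and whose axes are the flange's). Camera axes: x right, y down, z forward; pixel columns grow to the right and rows downward; lengths in m; the calibration is good to about 2 mm. A picture is of the moment at which its call begins: read the wrist's pose just before it. camera_params takes no time and is no camera call.
- r.finish_job(): hands the job in; it is judged then, once.
Trained networks look in the newest picture that a camera, given by its name, has taken for a name from the list of things; names that differ only in an ending like _2 or _b are one class to them, and where a whole thing is asked for, a point or a joint stands for the part that bears it (a point fixed in the world has none). Each returns a list of dicts, best first, with "score" (0 to 1); they miss things now and then, are a little off and sometimes report something else, mostly with a low value. They report only what shows in the picture. A call takes as long as a camera call. They do not tell look-alikes from the thing itself.
- finder.spot_in(camera, label): "at" ([x, y, z] in m, in the coordinates of the camera as it stood for that picture, good to about 4 mm: the middle of the surface that is visible of it).
- finder.regions_of(camera, label): "mask" (384x512 bool, what is visible of it).
The state is a dict: "clock": time; "q": joint angles; "qd": joint speeds; "joint_torque": joint torques, N m; "tool_pos": TCP position; "eef_rot": TCP orientation; "contact_force": force on the tool from outside, world axes, zero at the start; "moment": the same for the moment, N m; "opening": opening from 0.0 (shut) to 1.0 (fully open); "finger_force": force on a finger pad.
Only numpy, scipy, OpenCV 4.12 (cv2) and the standard library are available. Lean on these libraries where they do the work, as an engineer would, in place of code of your own. Each camera call takes 0.05 s, during which the arm holds its last target. There are 200 camera calls.

TASK

Press down the four raised rim sections of the lid on the larger clear supply box, one after another, until each has snapped shut flush with the lid. Press only: do not lift, carry or shove the box. Leave the smaller box's lid sections raised and everything else standing where it is.

Things in the scene. Friction and masses are not known exactly. Their poses are not given: they have to be found in the camera images.
- big: the larger box, of clear plastic with grey lid and binder clips inside, 200 (its x) x 150 (its y) x 80 mm to the lid's flat top, about 1.2 kg, standing loose. Origin at the centre of its underside, z up. The lid is on it; its centre panel and four corner pieces are fixed and lie at 80 mm; between the corners, one hinged rim section on each of the four sides is still raised
- small: the smaller box of the same make, 130 (its x) x 110 (its y) x 60 mm, about 0.5 kg, standing loose. Origin at the centre of its underside, z up. Only its two short sides (+x and -x) have hinged rim sections, both raised; they stay raised
- big_far (a joint): rim section of the larger box's lid, on the side facing +x in the box's own frame, hinged on the edge of the lid's centre panel. Angle in rad: 0 = raised (the start; outer edge about 13 mm above the lid), 0.40 = shut and flush, on a hard stop. It springs back up if let go before about 0.25 and snaps shut by itself beyond. It takes about 8 N straight down at the press point to start it, then less and less
- big_far_press (a point): press point on the upper face of the larger box's +x section, in the middle of its length, 24 mm outward from its hinge line and about 12 mm in from its outer edge; it moves with the section. When the section is shut it lies at the height of the lid's top (80 mm above the work surface), about 9 mm lower than at the start. The section is 64 mm long by 35 mm wide and 4 mm thick
- big_left (a joint): rim section of the larger box's lid, on the side facing +y in the box's own frame, hinged on the edge of the lid's centre panel. Angle in rad: 0 = raised (the start; outer edge about 13 mm above the lid), 0.40 = shut and flush, on a hard stop. It springs back up if let go before about 0.25 and snaps shut by itself beyond. It takes about 8 N straight down at the press point to start it, then less and less
- big_left_press (a point): press point on the upper face of the larger box's +y section, in the middle of its length, 24 mm outward from its hinge line and about 12 mm in from its outer edge; it moves with the section. When the section is shut it lies at the height of the lid's top (80 mm above the work surface), about 9 mm lower than at the start. The section is 114 mm long by 35 mm wide and 4 mm thick
- big_near (a joint): rim section of the larger box's lid, on the side facing -x in the box's own frame, hinged on the edge of the lid's centre panel. Angle in rad: 0 = raised (the start; outer edge about 13 mm above the lid), 0.40 = shut and flush, on a hard stop. It springs back up if let go before about 0.25 and snaps shut by itself beyond. It takes about 8 N straight down at the press point to start it, then less and less
- big_near_press (a point): press point on the upper face of the larger box's -x section, in the middle of its length, 24 mm outward from its hinge line and about 12 mm in from its outer edge; it moves with the section. When the section is shut it lies at the height of the lid's top (80 mm above the work surface), about 9 mm lower than at the start. The section is 64 mm long by 35 mm wide and 4 mm thick
- big_right (a joint): rim section of the larger box's lid, on the side facing -y in the box's own frame, hinged on the edge of the lid's centre panel. Angle in rad: 0 = raised (the start; outer edge about 13 mm above the lid), 0.40 = shut and flush, on a hard stop. It springs back up if let go before about 0.25 and snaps shut by itself beyond. It takes about 8 N straight down at the press point to start it, then less and less
- big_right_press (a point): press point on the upper face of the larger box's -y section, in the middle of its length, 24 mm outward from its hinge line and about 12 mm in from its outer edge; it moves with the section. When the section is shut it lies at the height of the lid's top (80 mm above the work surface), about 9 mm lower than at the start. The section is 114 mm long by 35 mm wide and 4 mm thick
- small_far (a joint): rim section of the smaller box's lid, on the side facing +x in the box's own frame, hinged on the edge of the lid's centre panel. Angle in rad: 0 = raised (the start; outer edge about 11 mm above the lid), 0.40 = shut and flush, on a hard stop. It springs back up if let go before about 0.25 and snaps shut by itself beyond. It takes about 8 N straight down at the press point to start it, then less and less
- small_far_press (a point): press point on the upper face of the smaller box's +x section, in the middle of its length, 24 mm outward from its hinge line and about 7 mm in from its outer edge; it moves with the section. When the section is shut it lies at the height of the lid's top (60 mm above the work surface), about 9 mm lower than at the start. The section is 34 mm long by 30 mm wide and 4 mm thick
- small_near (a joint): rim section of the smaller box's lid, on the side facing -x in the box's own frame, hinged on the edge of the lid's centre panel. Angle in rad: 0 = raised (the start; outer edge about 11 mm above the lid), 0.40 = shut and flush, on a hard stop. It springs back up if let go before about 0.25 and snaps shut by itself beyond. It takes about 8 N straight down at the press point to start it, then less and less
- small_near_press (a point): press point on the upper face of the smaller box's -x section, in the middle of its length, 24 mm outward from its hinge line and about 7 mm in from its outer edge; it moves with the section. When the section is shut it lies at the height of the lid's top (60 mm above the work surface), about 9 mm lower than at the start. The section is 34 mm long by 30 mm wide and 4 mm thick
- glue_stick: white glue stick standing upright between the boxes, 28 mm across, 88 mm high; origin at the centre of its foot
- tape_roll: roll of brown tape lying flat, 100 mm across, 24 mm high; origin at the centre of its underside
- eraser: dark rubber eraser, 55 x 24 x 14 mm; origin at the centre of its underside
- note_block: block of note paper, 76 x 76 x 35 mm; origin at the centre of its underside
- disc_tub: round black disc tub, 132 mm across, 90 mm high; origin at the centre of its underside
- wipes: white canister of wipes, 84 mm across, 180 mm high; origin at the centre of its underside
- clip_cup: black cup, 72 mm across, 75 mm high; origin at the centre of its underside
- stapler: black stapler, 150 x 36 x 60 mm, lying along its x; origin at the centre of its underside
Not all that is in view belongs to the job. What is shaped like the big but blue is not meant.

How it is judged:
At the end, for the whole second after the job is handed in: All four rim sections of the larger box are shut (joint above 0.35 of 0.40 rad, within about 2 mm of flush); that box stands flat and at rest within 30 mm of where it started; both sections of the smaller box are still raised (below 0.08 rad) and it is within 20 mm of where it started (value of joint each of big_far, big_left, big_near, big_right above 0.35 rad and value of joint each of small_far, small_near below 0.08 rad and distance of big from where it was at the start of the episode below 0.03 m and height (world z) of big below 0.006 m and angle between each of big, small's own z axis and vertical below 0.05 rad and linear speed of big below 0.01 m/s and distance of small from where it was at the start of the episode below 0.02 m); the robot touches nothing.
It fails at once if the larger box is lifted or tipped (15 mm or 0.15 rad) (height (world z) of big above 0.015 m or angle between big's own z axis and vertical above 0.15 rad).
It fails at once if the larger box is shoved more than 30 mm (distance of big from where it was at the start of the episode above 0.03 m).
It fails at once if a section of the smaller box is pressed down (beyond 0.2 rad) (value of joint any of small_far, small_near above 0.2 rad).
It fails at once if the smaller box is moved more than 20 mm (distance of small from where it was at the start of the episode above 0.02 m).
It fails at once if another thing on the table is moved more than 20 mm or tipped over (distance of any of glue_stick, tape_roll, eraser, note_block, disc_tub, wipes, clip_cup, stapler from where it was at the start of the episode above 0.02 m or angle between any of glue_stick, tape_roll, eraser, note_block, disc_tub, wipes, clip_cup, stapler's own z axis and vertical above 0.3 rad).
It also fails if it takes over 56 s, if anything falls off the work surface, if the arm or the gripper's body presses on something with over 40 N, if the wrist force passes 120 N, or if a joint passes its speed limit or range.

## Working session

There is one attempt and no reset: what is moved stays moved. The work goes in short steps, Python scripts to look and compute and a tool call to move; the robot and the scene stay as the last step left them, time stands still between calls to the robot, and variables do not carry over. Pictures are saved under pics/ and viewed, at most 10 in all, crops included, and the job is handed in when it is done.

Besides the shell and the picture viewer there is one more tool, called in YAML: its name, and indented under it one key for each argument. play_rows: Moves the arm, as the interface text tells. Its arguments: {"type":"object","properties":{"rows":{"type":"array","items":{"type":"array","items":{"type":"number"}}},"grip_force":{"type":"number"}},"required":["rows"]}

```bash
mkdir -p pics; python3 - <<'E'
from plant import status,cams,r,finder
import cv2,numpy as np
for n in ["scene","top"]:
    im=cams.snapshot(n); cv2.imwrite(f"pics/{n}0.png",im[:,:,::-1])
    p=cams.camera_params(n); R=np.array(p["R"]);t=np.array(p["t"])
    print(n,p["vfov"],p["cx"],p["cy"],(-R.T@t).round(3))
    for l in ["big","small","big_far_press","big_left_press","big_near_press","big_right_press","glue_stick","wipes","disc_tub"]:
        for d in finder.spot_in(n,l)[:3]:
            print(l,round(d["score"],2),(R.T@(np.array(d["at"])-t)).round(3))
s=status.get_state();print(s)
E
```

```text
scene 53.97645996216904 248.65814252395847 193.50562588403167 [1.015 0.702 0.71 ]
big 0.83 [0.569 0.227 0.082]
big 0.6 [0.251 0.361 0.079]
big 0.56 [ 0.348 -0.237  0.076]
small 0.94 [ 0.558 -0.142  0.059]
big_far_press 0.77 [0.245 0.265 0.081]
big_far_press 0.62 [ 0.243 -0.277  0.084]
big_far_press 0.6 [0.631 0.152 0.089]
big_left_press 0.91 [0.591 0.253 0.089]
big_left_press 0.6 [0.273 0.372 0.086]
big_left_press 0.57 [ 0.331 -0.336  0.091]
big_near_press 0.86 [0.487 0.239 0.088]
big_near_press 0.67 [ 0.417 -0.262  0.09 ]
big_near_press 0.52 [0.179 0.426 0.088]
big_right_press 0.75 [0.53  0.151 0.09 ]
big_right_press 0.69 [0.158 0.32  0.089]
big_right_press 0.49 [ 0.323 -0.202  0.086]
glue_stick 0.82 [0.583 0.    0.048]
wipes 0.64 [0.739 0.445 0.151]
disc_tub 0.65 [ 0.792 -0.074  0.082]
top 42.18954794735366 257.30551093732004 191.39198660306323 [0.271 0.022 1.459]
big 0.88 [ 0.322 -0.272  0.084]
big 0.76 [0.552 0.192 0.08 ]
big 0.72 [0.206 0.337 0.079]
small 0.58 [ 0.537 -0.169  0.064]
big_far_press 0.67 [0.245 0.269 0.087]
big_far_press 0.67 [ 0.239 -0.279  0.086]
big_left_press 0
[... 502 characters left out ...]
,  0.68907609, -0.1945811 ,  1.56533156,  0.15726377,
        0.90249338, -0.21505956]), 'qd': array([-5.30147460e-04,  1.42330424e-03,  1.55746402e-04, -4.51647830e-06,
       -3.95889060e-04, -1.25899819e-04,  7.64260231e-05]), 'joint_torque': array([-2.54410270e-04, -5.27500820e+01, -1.26705755e+00, -1.53754932e+01,
       -5.18310664e-02, -5.89703832e-04,  5.31888406e-05]), 'tool_pos': array([0.22584941, 0.58276388, 0.40474872]), 'eef_rot': array([ 1.83813015e-01,  9.82961227e-01,  3.58608557e-05, -5.65883646e-06]), 'contact_force': array([-0.39708144, -0.83618379, -0.29566789]), 'moment': array([-0.01026553, -0.02382818,  0.0078105 ]), 'finger_force': 0.0, 'opening': 1.0004868752323102}
```

View pics/scene0.png

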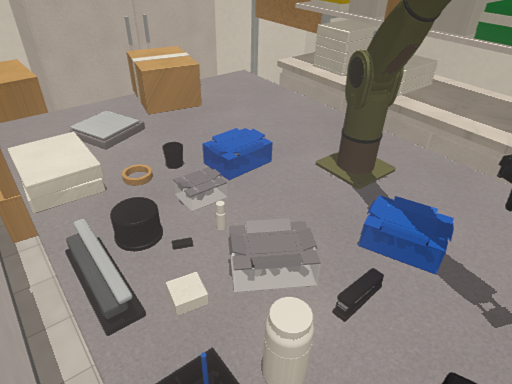

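View pics/top0.png

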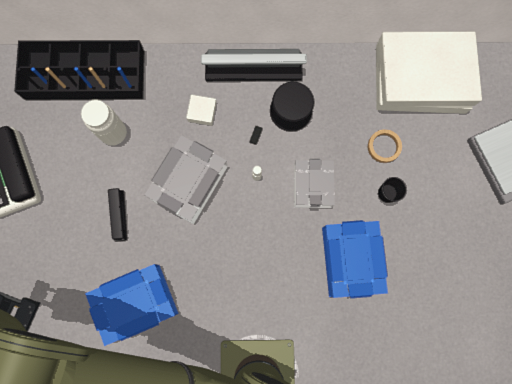

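The clear big box is at about pixel (187,180) in the top view, and its centre is roughly (0.558, 0.197) with a yaw of about -31°. The two blue boxes are look-alikes. The wipes canister at top pixel (105,122) is the only tall obstacle. I'll move over the box with the gripper closing.

play_rows:
  rows:
    - [0,-0.026,-0.0143,0,0,0,0]
    - [0,-0.026,-0.0143,0,0,0,0]
    - [0,-0.026,-0.0143,0,0,0,0]
    - [0,-0.026,-0.0143,0,0,0,0]
    - [0,-0.026,-0.0143,0,0,0,0]
    - [0,-0.026,-0.0143,0,0,0,0]
    - [0,-0.026,-0.0143,0,0,0,0]
    - [0,-0.026,-0.0143,0,0,0,0]
  grip_force: 20

```text
clock: 2.0
tool_pos: [0.3791, 0.4002, 0.4049]
eef_rot: [0.184, 0.983, 0.0, 0.0]
contact_force: [-0.8, 0.8, -0.9]
opening: 0.116
finger_force: 0.0
```

play_rows:
  rows:
    - [0,-0.026,-0.0143,0,0,0,0]
    - [0,-0.026,-0.0143,0,0,0,0]
    - [0,-0.026,-0.0143,0,0,0,0]
    - [0,-0.026,-0.0143,0,0,0,0]
    - [0,-0.026,-0.0143,0,0,0,0]
    - [0,-0.026,-0.0143,0,0,0,0]
    - [0,-0.026,-0.0143,0,0,0,0]
    - [0,-0.026,-0.0143,0,0,0,9.7]

```text
clock: 3.0
tool_pos: [0.5317, 0.2181, 0.4047]
eef_rot: [0.268, 0.963, 0.0, -0.0]
contact_force: [0.5, -0.2, -0.7]
opening: 0.004
finger_force: 0.0
```

play_rows:
  rows:
    - [0,0,0,0,0,0,0]
    - [0,0,0,0,0,0,0]

```text
clock: 3.25
tool_pos: [0.5303, 0.2202, 0.4047]
eef_rot: [0.265, 0.964, 0.0, -0.0]
contact_force: [-0.7, -0.1, -0.4]
opening: 0.005
finger_force: 0.0
```

```bash
cat > h.py <<'E'
from plant import status,cams,r,finder
import cv2,numpy as np
from scipy.spatial.transform import Rotation as Ro
def pose():
    s=status.get_state(); T=np.eye(4); T[:3,:3]=Ro.from_quat(s["eef_rot"]).as_matrix(); T[:3,3]=s["tool_pos"]; return T
def wrist(name):
    T=pose(); im=cams.snapshot("wrist"); p=cams.camera_params("wrist")
    cv2.imwrite(f"pics/{name}.png",im[:,:,::-1]); return im,p,T@np.array(p["tool_from_camera"])
def pix2w(p,C,uv,z):
    f=192/np.tan(np.radians(p["vfov"]/2)); d=C[:3,:3]@np.array([(uv[0]-p["cx"])/f,(uv[1]-p["cy"])/f,1])
    return C[:3,3]+d*(z-C[2,3])/d[2]
E
python3 - <<'E'
from h import *
im,p,C=wrist("w1"); print({k:v for k,v in p.items()},C.round(3),status.get_state()["contact_force"])
for l in ["big","big_far_press","big_left_press","big_near_press","big_right_press","wipes"]:
    for d in finder.spot_in("wrist",l)[:2]: print(l,round(d["score"],2),(C[:3,:3]@np.array(d["at"])+C[:3,3]).round(4))
E
```

```text
{'vfov': 67.57501324625196, 'cx': 257.75221442859913, 'cy': 188.2184163402594, 'tool_from_camera': array([[ 9.30148418e-05, -9.64587017e-01, -2.63764817e-01,
         6.72119068e-02],
       [ 9.99999996e-01,  9.22197674e-05,  1.53957269e-05,
         7.24639535e-04],
       [ 9.47381181e-06, -2.63764818e-01,  9.64587021e-01,
         1.94398323e-02],
       [ 0.00000000e+00,  0.00000000e+00,  0.00000000e+00,
         1.00000000e+00]])} [[ 0.51   0.83   0.226  0.473]
 [ 0.86  -0.493 -0.134  0.255]
 [ 0.     0.263 -0.965  0.385]
 [ 0.     0.     0.     1.   ]] [-0.17394886  0.07422582 -0.30382793]
big 0.92 [0.526  0.2205 0.0831]
big_left_press 0.68 [0.575  0.2584 0.0871]
big_near_press 0.66 [0.4781 0.2398 0.0872]
big_right_press 0.83 [0.5152 0.1519 0.0879]
wipes 0.86 [0.6813 0.402  0.0856]
```

View pics/w1.png

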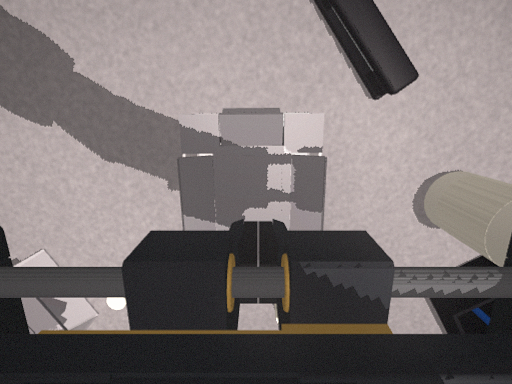

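```bash
python3 - <<'E'
from h import *
im=cv2.imread("pics/w1.png"); p=cams.camera_params("wrist"); C=pose()@np.array(p["tool_from_camera"])
cv2.imwrite("pics/w1c.png",cv2.resize(im[95:240,165:340],None,fx=4.5,fy=4.0,interpolation=cv2.INTER_CUBIC)[:600])
y=np.radians(-30.9)
for uv,z in [((180,113),.08),((325,113),.08),((220,147),.084),((284,147),.084),((219,113),.093),((283,113),.093),((180,155),.08),((326,155),.08)]:
    w=pix2w(p,C,uv,z); print(uv,w.round(4))
E
```

```text
(180, 113) [0.4351 0.1844 0.08  ]
(325, 113) [0.5115 0.3126 0.08  ]
(220, 147) [0.4854 0.2015 0.084 ]
(284, 147) [0.5197 0.2591 0.084 ]
(219, 113) [0.4564 0.2204 0.093 ]
(283, 113) [0.4887 0.2745 0.093 ]
(180, 155) [0.4708 0.1595 0.08  ]
(326, 155) [0.5508 0.2935 0.08  ]
```

View pics/w1c.png

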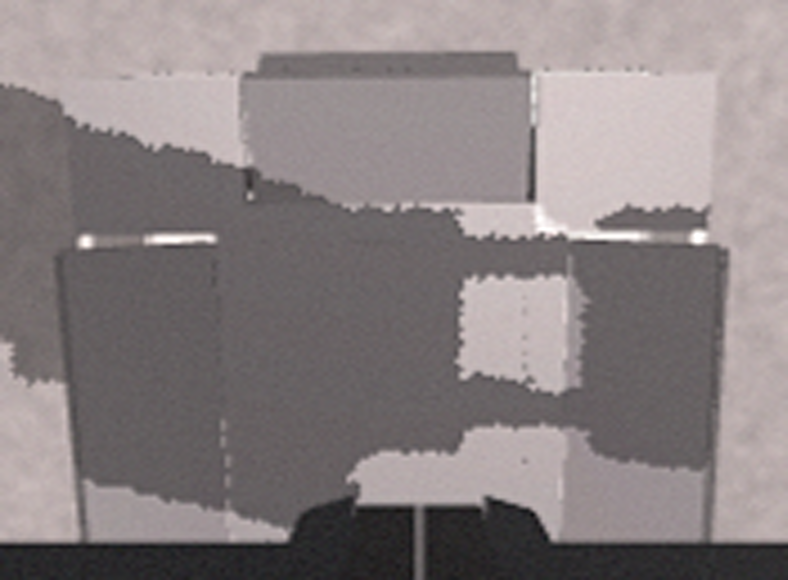

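The near section is at crop rows 72–202 (full-image rows 113–146). The lid's near edge runs from (180,113) to (324,113). That confirms centre (0.559, 0.197) and yaw -30.8°, with the tool aligned. I'll hover over the near press point, then press.

play_rows:
  rows:
    - [0,0.013,-0.00125,0.03,0,0,0]
    - [0,0.013,-0.00125,0.03,0,0,0]
    - [0,0.013,-0.00125,0.03,0,0,0]
    - [0,0.0125,-0.00125,0.03,0,0,0]
    - [0,0,0,0.013,0,0,0]
    - [0,0,0,0,0,0,0]

```text
clock: 4.35
tool_pos: [0.4847, 0.2411, 0.2714]
eef_rot: [0.266, 0.964, -0.0, -0.0]
contact_force: [0.4, -0.3, 0.6]
opening: 0.012
finger_force: 0.0
```

play_rows:
  rows:
    - [0,0,0,0.006,0,0,0]
    - [0,0,0,0.006,0,0,0]
    - [0,0,0,0.003,0,0,0]
    - [0,0,0,0,0,0,0]

```text
clock: 4.85
tool_pos: [0.4845, 0.2413, 0.2573]
eef_rot: [0.266, 0.964, 0.0, 0.0]
contact_force: [-0.9, -0.8, 6.3]
opening: 0.006
finger_force: 3.2
```

play_rows:
  rows:
    - [0,0,0,0.002,0,0,0]
    - [0,0,0,0.002,0,0,0]
    - [0,0,0,0.002,0,0,0]
    - [0,0,0,0.002,0,0,0]
    - [0,0,0,0.001,0,0,0]
    - [0,0,0,0,0,0,0]

```text
clock: 5.6
tool_pos: [0.4844, 0.241, 0.2475]
eef_rot: [0.266, 0.964, -0.0, -0.0]
contact_force: [-0.2, 0.1, -0.2]
opening: 0.004
finger_force: 0.0
```

Force dropped to zero with the tip at 81.5 mm, so the section has snapped shut. The far side is next.

play_rows:
  rows:
    - [0,0,0,-0.03,0,0,0]
    - [0,-0.03,0,-0.005,0,0,0]
    - [0,-0.03,0,0,0,0,0]
    - [0,-0.03,0,0,0,0,0]
    - [0,-0.03,0,0,0,0,0]
    - [0,-0.03,0,0,0,0,0]
    - [0,-0.027,0,0.012,0,0,0]
    - [0,0,0,0,0,0,0]

```text
clock: 6.6
tool_pos: [0.6372, 0.148, 0.2697]
eef_rot: [0.268, 0.963, -0.001, 0.0]
contact_force: [-1.0, -0.9, 0.8]
opening: 0.007
finger_force: 0.0
```

play_rows:
  rows:
    - [0,0,0,0.006,0,0,0]
    - [0,0,0,0.006,0,0,0]
    - [0,0,0,0.003,0,0,0]
    - [0,0,0,0,0,0,0]

```text
clock: 7.1
tool_pos: [0.6362, 0.151, 0.2562]
eef_rot: [0.266, 0.964, 0.0, 0.001]
contact_force: [0.6, -0.3, 3.1]
opening: 0.006
finger_force: 1.7
```

play_rows:
  rows:
    - [0,0,0,0.002,0,0,0]
    - [0,0,0,0.002,0,0,0]
    - [0,0,0,0.002,0,0,0]
    - [0,0,0,0.002,0,0,0]
    - [0,0,0,0,0,0,0]

```text
clock: 7.72
tool_pos: [0.6358, 0.1504, 0.2471]
eef_rot: [0.266, 0.964, -0.0, -0.001]
contact_force: [-0.1, 0.2, 0.4]
opening: 0.008
finger_force: 0.0
```

```bash
python3 -c "
from plant import status
print(status.get_state()['q'].round(3))"
```

```text
[-0.203  0.927 -0.19   1.584  0.25   0.655  0.515]
```

play_rows:
  rows:
    - [0,0,0,-0.03,0,0,0]
    - [0,0.022,0.015,-0.01,0,0,0]
    - [0,0.022,0.016,0,0,0,0]
    - [0,0.022,0.016,0,0,0,0]
    - [0,0.023,0.016,0,0,0,0]
    - [0,0,0,0,0,0,0]

```text
clock: 8.48
tool_pos: [0.5908, 0.253, 0.2878]
eef_rot: [0.264, 0.965, 0.001, -0.001]
contact_force: [-0.0, 0.9, -0.2]
opening: 0.002
finger_force: 0.0
```

q7 is 0.5, so I'll turn -90°.

play_rows:
  rows:
    - [0,0,0,0,0,0,-10]
    - [0,0,0,0,0,0,-10]
    - [0,0,0,0,0,0,-10]
    - [0,0,0,0,0,0,-10]
    - [0,0,0,0,0,0,-10]
    - [0,0,0,0,0,0,-10]
    - [0,0,0,0,0,0,-10]
    - [0,0,0,0,0,0,-10]

```text
clock: 9.48
tool_pos: [0.5932, 0.2477, 0.2874]
eef_rot: [-0.417, 0.909, -0.001, -0.0]
contact_force: [-0.1, -0.2, 0.4]
opening: 0.004
finger_force: 0.0
```

play_rows:
  rows:
    - [0,0,0,0.008,0,0,-10]
    - [0,0,0,0.008,0,0,0]
    - [0,0,0,0,0,0,0]

```text
clock: 9.85
tool_pos: [0.5924, 0.2488, 0.2708]
eef_rot: [-0.492, 0.871, -0.0, -0.001]
contact_force: [0.5, -0.4, 0.6]
opening: 0.007
finger_force: 0.0
```

```bash
python3 - <<'E'
from h import *
s=status.get_state(); T=pose(); d=T[:2,3]-[.559,.197]; bx=np.array([.859,-.512]); by=np.array([.512,.859])
print(s["q"][6],d@bx,d@by,T[:2,:2].round(3),T[:3,3])
im=cams.snapshot("top")[120:250,120:350]; cv2.imwrite("pics/t2.png",cv2.resize(im[:,:,::-1],None,fx=3.4,fy=3.4,interpolation=cv2.INTER_CUBIC))
E
```

```text
1.5659130889695876 0.002134896192818629 0.061614516606204574 [[-0.517 -0.856]
 [-0.856  0.517]] [0.59237967 0.24883251 0.27077318]
```

View pics/t2.png

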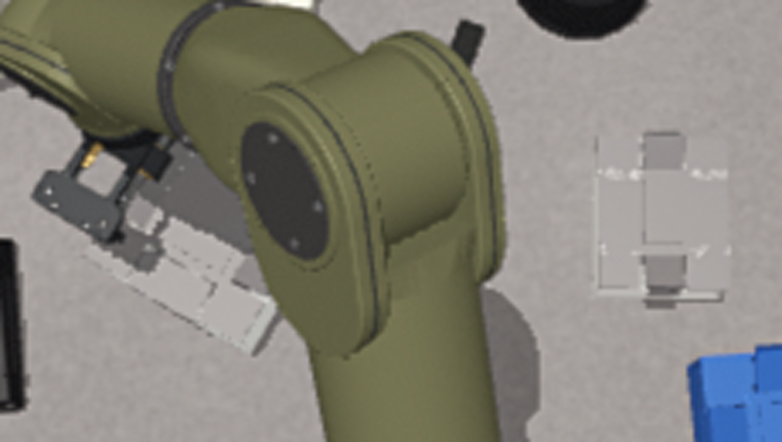

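The arm covers half the big box. The near section at crop (225,280) looks flush, and the small box at (660,220) still has its flaps raised. Next I press the left section.

play_rows:
  rows:
    - [0,0,0,0.006,0,0,0]
    - [0,0,0,0.006,0,0,0]
    - [0,0,0,0.003,0,0,0]
    - [0,0,0,0,0,0,0]

```text
clock: 10.4
tool_pos: [0.5925, 0.2509, 0.2573]
eef_rot: [-0.493, 0.87, 0.0, 0.001]
contact_force: [0.6, 1.1, 4.8]
opening: 0.005
finger_force: 2.1
```

play_rows:
  rows:
    - [0,0,0,0.002,0,0,0]
    - [0,0,0,0.002,0,0,0]
    - [0,0,0,0.002,0,0,0]
    - [0,0,0,0.002,0,0,0]
    - [0,0,0,0,0,0,0]

```text
clock: 11.02
tool_pos: [0.5918, 0.2496, 0.2479]
eef_rot: [-0.493, 0.87, -0.0, -0.001]
contact_force: [-0.7, -0.0, 0.2]
opening: 0.003
finger_force: 0.0
```

Snapped. The right side is 126 mm along tool +x.

play_rows:
  rows:
    - [0,0,0,-0.03,0,0,0]
    - [0,0.025,0,-0.005,0,0,0]
    - [0,0.025,0,0,0,0,0]
    - [0,0.025,0,0,0,0,0]
    - [0,0.025,0,0,0,0,0]
    - [0,0.025,0,0.01,0,0,0]
    - [0,0,0,0,0,0,0]
    - [0,0,0,0,0,0,0]

```text
clock: 12.02
tool_pos: [0.5286, 0.1439, 0.2741]
eef_rot: [-0.493, 0.87, 0.0, 0.001]
contact_force: [-0.3, -0.7, -0.4]
opening: 0.006
finger_force: 0.0
```

play_rows:
  rows:
    - [0,0,0,0.006,0,0,0]
    - [0,0,0,0.006,0,0,0]
    - [0,0,0,0.003,0,0,0]
    - [0,0,0,0,0,0,0]

```text
clock: 12.52
tool_pos: [0.528, 0.1433, 0.2588]
eef_rot: [-0.493, 0.87, 0.0, 0.0]
contact_force: [-0.8, -0.4, 2.2]
opening: 0.007
finger_force: 1.2
```

play_rows:
  rows:
    - [0,0,0,0.002,0,0,0]
    - [0,0,0,0.002,0,0,0]
    - [0,0,0,0.002,0,0,0]
    - [0,0,0,0.002,0,0,0]
    - [0,0,0,0.002,0,0,0]
    - [0,0,0,0,0,0,0]

```text
clock: 13.28
tool_pos: [0.528, 0.143, 0.2484]
eef_rot: [-0.493, 0.87, 0.0, -0.0]
contact_force: [0.0, -0.4, -0.2]
opening: 0.005
finger_force: 0.0
```

play_rows:
  rows:
    - [0,0,0,-0.03,0,0,0]
    - [0,0,0,-0.05,0,0,0]
    - [0,0,0,-0.05,0,0,0]
    - [0,-0.015,0.03,-0.02,0,0,0]
    - [0,-0.015,0.03,0,0,0,0]
    - [0,-0.015,0.03,0,0,0,0]
    - [0,-0.015,0.03,0,0,0,0]
    - [0,-0.015,0.03,0,0,0,0]

```text
clock: 14.28
tool_pos: [0.4371, 0.2851, 0.3988]
eef_rot: [-0.493, 0.87, 0.0, 0.0]
contact_force: [0.6, 0.1, -0.3]
opening: 0.006
finger_force: 0.0
```

play_rows:
  rows:
    - [0,-0.015,0.03,0,0,0,0]
    - [0,-0.015,0.03,0,0,0,0]
    - [0,-0.015,0.03,0,0,0,0]
    - [0,-0.015,0.03,0,0,0,0]
    - [0,0,0,0,0,0,0]
    - [0,0,0,0,0,0,0]

```text
clock: 15.02
tool_pos: [0.3661, 0.3966, 0.3985]
eef_rot: [-0.493, 0.87, -0.001, -0.0]
contact_force: [0.1, -0.1, -0.1]
opening: 0.0
finger_force: 0.0
```

```bash
python3 - <<'E'
from h import *
a=cams.snapshot("scene")[150:310,150:350]; b=cams.snapshot("top")[120:250,120:350]
a=cv2.resize(a,(800,600)[:1]+(600,)) if 0 else cv2.resize(a,None,fx=3.7,fy=3.7,interpolation=cv2.INTER_CUBIC)
cv2.imwrite("pics/s3.png",a[:,:,::-1]); cv2.imwrite("pics/t3.png",cv2.resize(b[:,:,::-1],None,fx=3.4,fy=3.4,interpolation=cv2.INTER_CUBIC))
E
```

```text
(no output)
```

View pics/s3.png

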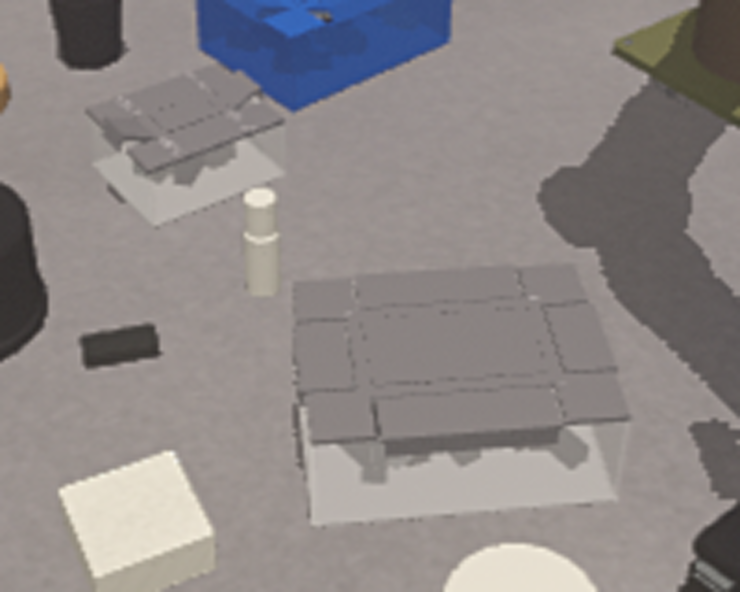

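View pics/t3.png

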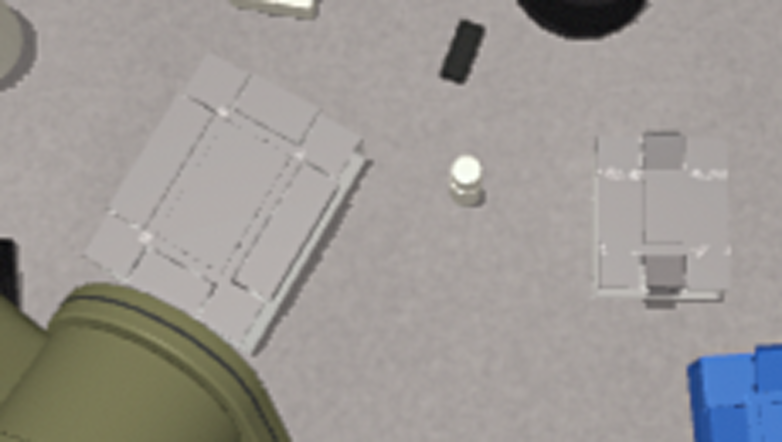

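The top view shows all four sections level with the lid corners (crop centre (230,200)). The box hasn't moved, with its lower corner still at (255,352). The small box at (660,220) is still raised, and the robot is clear.

```bash
python3 -c "
from plant import r
print(r.finish_job())"
```

```text
the job is handed in; nothing more can be done
None
```

The job is handed in: all four rim sections of the larger clear box look snapped shut in the last pictures, and the box, the smaller box and everything in those views appear unmoved; the hand-in returned no verdict.

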